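# Seat the big camera lens in the sprung V-nest and hold it pressed

### The arm

A 6-joint arm with a two-finger parallel gripper is mounted at the origin on the work surface. World frame = base frame: x ahead of the robot, y to its left, z up, the work surface at z = 0. Lengths are in m, angles in rad, forces in N, time in s.
With the tool pointing down it reaches from about 0.3 to 0.775 m from the base axis. Payload 14.6 kg.
Tool frame: the origin (TCP) lies between the finger pads; the fingertips stand 8 mm ahead of it and the grasp point (between the pads) lies 11 mm behind it (ctrl.tip_reach is the distance from the TCP to the fingertips, in m); y points along the fingers, z is the direction in which the jaws open and shut, and the axes are right-handed (so a half turn about y gives the same grasp; the last joint's range is limited). The gripper opens to 94 mm and grips with 3 to 60 N. Pads are 16 mm wide; open, the fingers measure 119 mm over their backs; the gripper's body (75 mm by 177 mm) begins 78 mm behind the grasp point.
Start: joints at [1.082, 0.3, 1.521, -0, 1.321, -0.067], TCP at [0.225, 0.502, 0.177] pointing down, gripper open.
Joint ranges: [-3.03, 3.03], [-0.79, 2.21], [0.23, 2.52], [-1.04, 4.18], [0, 3.07], [-2.55, 2.55]. Speed limits (rad/s): [2.22, 2.22, 2.57, 3.14, 3.14, 3.14].

### API

Orientations are given as [roll, pitch, yaw] about the fixed x, y, z axes, in that order (R = Rz(yaw) Ry(pitch) Rx(roll)).
In Python, from station import ctrl gives the robot as it stands.
- The arm moves only by the tool play_rows, never from a script. Its arguments are lists of equal length, an entry for each row: "twist": the turn, a rotation vector about the world's x, y, z as a fraction of full scale, a list of three; "travel": the shift along the world's x, y, z as a fraction of full scale, a list of three; "grip": the gripper's target within -1 to 1 (shut at 1, half-way at 0, fully open at -1). A call has 1 to 12 rows; each row shifts and turns the commanded pose from where the row before left it; what a row does not reach is not made up. Full scale, the value 1, is 5 cm for a shift and 90 degrees for a turn. A row lasts 1/10 s, in which the tool goes at most 50 mm and 8.59 degrees, less where a joint would pass 70% of its speed; a pose out of reach is approached as far as the arm can. A call with a number of a shift or a turn outside -1 to 1 is refused whole. A call with a gripper value outside its range is refused whole. The fingers move at their own pace and stop on an object; "force" is the grip in N (left out, the last holds). Time passes only in rows, so rows that do not move let the fingers close. It gives the time, the measured TCP pose, the force and the opening at its end, in the units of the state.
- ctrl.get_obs(): the state, without advancing time (a new reading comes with each control period).
- ctrl.camera(name): name is "scene" or "top" or "wrist"; returns a dict with "img" (480x640x3 uint8, red, green, blue), "vfov" (degrees; the focal length in pixels is half the picture's height over the tangent of half this angle, whatever the lens; pixels are square), "cx", "cy" (the principal point, pixels), "rvec" (rotation vector, rad) and "tvec" (3), from world to camera coordinates, as OpenCV has them. Camera axes: x right, y down, z forward; pixel columns grow to the right and rows downward; lengths in m; the calibration is good to about 2 mm. A picture is of the moment at which its call begins. There is no depth.
- ctrl.hand_in(): hands the job in, once; it reports no verdict.
Trained networks look in a picture, given as the dict that the camera call returned (one of the last four; its "shot" number tells which), for a name from the list of things; names that differ only in an ending like _2 or _b are one class to them, and where a whole thing is asked for, a point or a joint stands for the part that bears it (a point fixed in the world has none). Each returns a list of dicts, best first, with "confidence" (0 to 1); they miss things now and then, are a little off and sometimes report something else, mostly with a low value. They report only what shows in the picture. A call takes as long as a camera call. They do not tell look-alikes from the thing itself.
- ctrl.boxes_of(name, picture): "point" ([column, row] in pixels, amid what is visible of it).
- ctrl.trace(name, picture): "pixels" (480x640 bool, what is visible of it) and "point" ([column, row] in pixels, amid what is visible of it).
The state is a dict: "time_s": time; "qpos": joint angles; "joint_vel": joint speeds; "tau": joint torques, N m; "ee_pos": TCP position; "eef_rot": TCP orientation; "force": force on the tool from outside, world axes, zero at the start; "moment": the same for the moment, N m; "grip_width": finger opening in m.
Only numpy, scipy, OpenCV 4.12 (cv2) and the standard library are available. Lean on these libraries where they do the work, as an engineer would, in place of code of your own. Each camera call takes 0.05 s, during which the arm holds its last target.

### The job

Take the big lens barrel (the one that is both thick and long) from the rack of three and gently seat it in the V-nest of the checking fixture: lying centred along the V, on both V faces, glass end towards the chequered test card. Press it down so that the sprung nest sinks at least half of its 12 mm travel, and finish while still holding it pressed there; leave the other two lenses, the jar and the small brown carton where they are.

Things in the scene. Friction and masses are not known exactly. Their poses are not given: they have to be found in the camera images.
- lens: The big lens: black barrel, 40 mm diameter, 130 mm long, 0.3 to 0.55 kg; at its rear (+x) end a steel mount stub, 26 mm diameter, 14 mm long; glass at the other end. Origin on the axis, mid-length of the 130 mm; x along the axis from glass to mount, level at the start; its turn about x means nothing. Lies in one of the rack's cradles, axis 52 mm above the table, finger room on both sides.
- lens_glass (a point): Centre of the big lens's glass end face, on its axis, 65 mm from lens towards -x.
- short_lens: Another lens on the rack, not wanted: 40 mm diameter but only 85 mm long (plus its 14 mm mount). Origin on its axis, mid-length. To be left alone.
- thin_lens: Another lens on the rack, not wanted: 130 mm long but only 26 mm in diameter. Origin on its axis, mid-length. To be left alone.
- rack: White plastic rack, 170 x 270 mm, board 12 mm thick, fixed; origin at the centre of its underside. Three cradles, 80 mm apart along y, each of two 10 mm steel rods along x (tops 35 mm above the table, within 16 mm of the lens's axis sideways). Which lens lies in which cradle varies; all glass ends face the rack's -x side.
- fixture: Checking fixture, fixed: aluminium base plate 250 x 110 x 12 mm. Origin on the table below the middle of the nest; x along the V. The test card, an upright white panel 90 mm wide with black squares, 87 mm high over the table, stands at x = -150 mm.
- vee (a point): Where lens's origin lies when fully seated and centred; moves with the nest; 78 mm above the table with the nest up. x along the V, away from the test card (the seated lens has the same x direction), y across, z up. Two pairs of 90 degree V supports, 18 mm long, stand 51 mm either side of it along x; between them an 84 mm gap for the fingers, open at the sides and to 44 mm below it.
- vee_left: The two grey V faces on the +y side of vee (one contact line), carried by the nest; they end 4 mm below the seated lens's axis.
- vee_right: The two V faces on the -y side of vee (the other contact line). Carried by the nest.
- nest (a joint): How far the sprung nest is pressed down, m: 0 up, 0.012 at its bottom stop. It stays up under the lens's own weight; 6 mm takes about 6 N more, the stop 9 N (0.5 N/mm). The nest also floats sideways (along y of vee) up to 5 mm on a weak spring (0.1 N/mm), so it aligns itself under the lens.
- jar: Small jar, 40 mm diameter, 60 mm high, between rack and fixture. Bystander.
- carton: Small brown carton, 60 x 45 x 55 mm, between rack and fixture, further from the robot. Bystander.
Mind the look-alikes: they are no part of the job. What is shaped like the lens but green, orange or yellow is not meant.

How it is judged:
At the end, for the whole second after the job is handed in: Big lens in the V, glass to the card, within 12 mm of centred along it, 3 mm of fully seated, 0.06 rad of the V's axis, over 1 N on each V side; fingers still hold or press it (over 2 N), nest down over 5 mm, at rest; other lenses within 20 mm, jar and carton within 30 mm of their starts (value of joint nest above 0.005 m and contact force between lens and vee_left above 1 N and contact force between lens and vee_right above 1 N and contact force between the fingers and lens above 2 N and x of lens in the frame of vee between -0.012 and 0.012 m and y of lens in the frame of vee between -0.003 and 0.003 m and z of lens in the frame of vee between -0.003 and 0.003 m and x of lens_glass in the frame of vee below -0.05 m and angle between the x axis of lens and the x axis of vee, either way round below 0.06 rad and linear speed of lens below 0.02 m/s and distance of each of short_lens, thin_lens from where it was at the start of the episode below 0.02 m and distance of each of jar, carton from where it was at the start of the episode below 0.03 m); the arm keeps its last pose, push and grip.
It fails at once if the lens is slammed or crushed into the nest (over 40 N on one V side) (contact force between lens and vee_left above 40 N or contact force between lens and vee_right above 40 N).
It fails at once if another lens is taken or pushed by more than 30 mm (distance of any of short_lens, thin_lens from where it was at the start of the episode above 0.03 m).
It fails at once if the jar or the carton is pushed by more than 40 mm (distance of any of jar, carton from where it was at the start of the episode above 0.04 m).
It also fails if it takes over 42 s, if anything falls off the work surface, if the arm or the gripper's body presses on something with over 40 N, if the wrist force passes 120 N, or if a joint passes its speed limit or range.

## Working session

There is one attempt and no reset: what is moved stays moved. The work goes in short steps, Python scripts to look and compute and a tool call to move; the robot and the scene stay as the last step left them, time stands still between calls to the robot, and variables do not carry over. Pictures are saved under pics/ and viewed, and the job is handed in when it is done.

Besides the shell and the picture viewer there is one more tool, called by a JSON object that holds its "op" and its "data". play_rows: Moves the arm, as the interface text tells. Its arguments: {"type":"object","properties":{"twist":{"type":"array"},"travel":{"type":"array"},"grip":{"type":"array"},"force":{"type":"number"}},"required":["twist","travel","grip"]}

```bash
mkdir -p pics; ls; cat > h.py <<'E'
import numpy as np,cv2
from station import ctrl
def ray(p,u,v):
    f=240/np.tan(np.radians(p["vfov"])/2)
    R=cv2.Rodrigues(np.array(p["rvec"],float))[0];t=np.array(p["tvec"],float).ravel()
    d=R.T@np.array([(u-p["cx"])/f,(v-p["cy"])/f,1.]);return -R.T@t,d
def atz(p,u,v,z):
    c,d=ray(p,u,v);return c+d*(z-c[2])/d[2]
def proj(p,X):
    f=240/np.tan(np.radians(p["vfov"])/2)
    R=cv2.Rodrigues(np.array(p["rvec"],float))[0];t=np.array(p["tvec"],float).ravel()
    c=np.asarray(X,float)@R.T+t
    return c[...,:2]/c[...,2:]*f+[p["cx"],p["cy"]]
def save(n,im): cv2.imwrite("pics/"+n,im[...,::-1])
E
python3 - <<'E'
from h import *
o=ctrl.get_obs()
for k in("time_s","ee_pos","eef_rot","force","grip_width"):print(k,o[k])
for n in("top","scene"):
    p=ctrl.camera(n);save(n+"1.png",p["img"])
    print(n,p["vfov"],p["cx"],p["cy"],ray(p,320,240))
    for k in("lens","short_lens","thin_lens","rack","fixture","jar","carton","vee_left","vee_right"):
        for r in ctrl.trace(k,p):
            m=r["pixels"].astype(np.uint8);print(k,round(r["confidence"],2),np.round(r["point"],1),m.sum(),[np.round(x,1) for x in cv2.minAreaRect(cv2.findNonZero(m))] if m.any() else None)
E
```

```text
pics
time_s 0.0
ee_pos [0.225031   0.50150051 0.1759607 ]
eef_rot [-1.57202742e+00  8.56246479e-05 -4.21777385e-01]
force [ 0.03893898 -0.92664525  0.1059776 ]
grip_width 0.09388515172801655
top 44.95150806123806 316.5617179010971 236.92473686613368 (array([0.2004885 , 0.07472822, 1.68685723]), array([ 0.1843477 , -0.02356834, -0.98261065]))
lens 0.83 [242.9 310.7] 722 [array([241.6, 309.1]), array([15. , 52.2]), np.float64(77.5)]
lens 0.78 [275.6 234.6] 651 [array([273.9, 232.1]), array([14.5, 50.4]), np.float64(11.0)]
lens 0.73 [409.7 323. ] 744 [array([406.4, 322.5]), array([52.8, 15.6]), np.float64(11.6)]
lens 0.61 [158.6 321.8] 773 [array([159.8, 319.7]), array([51.7, 16.7]), np.float64(46.5)]
short_lens 0.71 [249.1 231.1] 465 [array([246.8, 227.8]), array([14.3, 35.9]), np.float64(10.8)]
short_lens 0.44 [326.9 166.9] 393 [array([326.1, 169.1]), array([23.6, 17.8]), np.float64(56.3)]
short_lens 0.42 [275.3 237.1] 700 [array([274.4, 232.4]), array([15., 51.]), np.float64(9.5)]
thin_lens 0.73 [217.5 225.9] 413 [array([219.2, 225.9]), array([ 8.9, 49.2]), np.float64(11.0)]
rack 0.9
[... 1492 characters left out ...]
8.5]), array([20.4, 46.3]), np.float64(9.1)]
thin_lens 0.82 [461.6 276.3] 725 [array([461.8, 277.6]), array([13. , 59.5]), np.float64(8.1)]
rack 0.66 [428.2 288.3] 5951 [array([423.3, 279.9]), array([131. ,  68.9]), np.float64(12.2)]
fixture 0.67 [236.3 260.6] 5269 [array([234.5, 257.5]), array([ 55.2, 121.6]), np.float64(45.0)]
jar 0.76 [306.9 251.7] 452 [array([304.5, 252. ]), array([28., 17.]), np.float64(90.0)]
jar 0.44 [236.3 260.6] 5449 [array([234.8, 257.7]), array([ 56.5, 122.9]), np.float64(44.5)]
carton 0.95 [305.6 345.4] 1108 [array([305.2, 342.9]), array([41.1, 30. ]), np.float64(63.4)]
vee_left 0.77 [239.8 253.4] 404 [array([225.7, 264.4]), array([15.7, 60.4]), np.float64(48.8)]
```

```bash
python3 - <<'E'
from h import *
a=cv2.imread("pics/top1.png");b=cv2.imread("pics/scene1.png")
cv2.imwrite("pics/topc.png",cv2.resize(a[130:350,130:450],None,fx=2.5,fy=2.5,interpolation=cv2.INTER_CUBIC))
cv2.imwrite("pics/scenec.png",cv2.resize(b[150:380,170:540],None,fx=2.16,fy=2.16,interpolation=cv2.INTER_CUBIC))
E
```

```text
(no output)
```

View pics/topc.png

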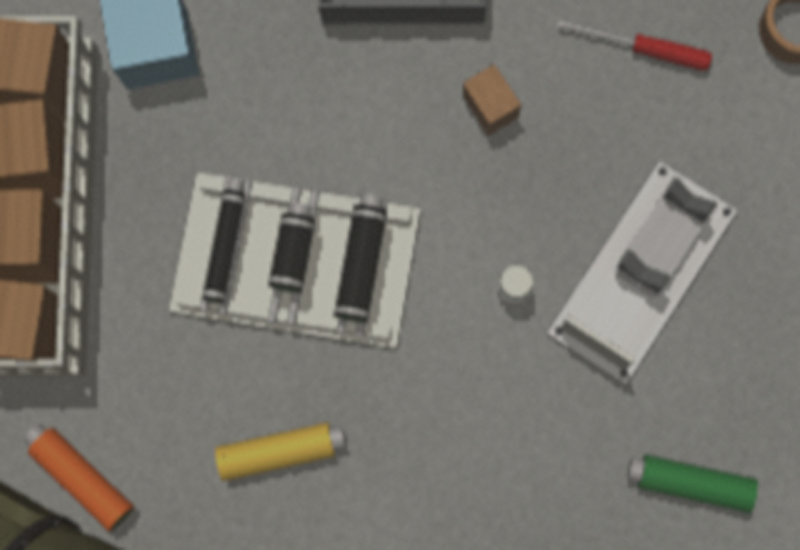

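View pics/scenec.png

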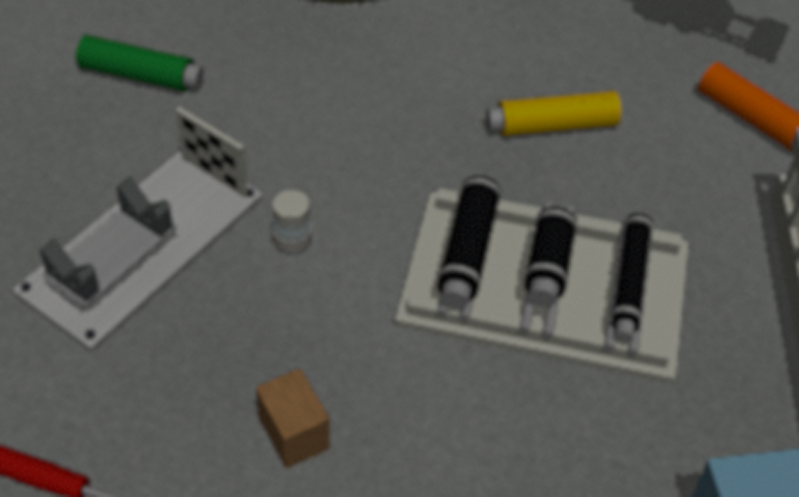

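The three black barrels on the rack in the top picture are at (274,233), thick and long; (247,228), thick but short; and (219,226), long but thin. The one at (274,233) fits the description, and it is also the barrel at (386,261) in the scene view. The green, orange and yellow ones are look-alikes. All the mount stubs point up in the picture (+x) and the glass ends face down. The card is at the fixture's lower-left end, around (367,270).

```bash
python3 - <<'E'
from h import *
p=ctrl.camera("top");q=ctrl.camera("scene")
s=2.5
def T(u,v,z): return np.round(atz(p,130+u/s,130+v/s,z),4)
def S(u,v,z): return np.round(atz(q,170+u/2.16,150+v/2.16,z),4)
print("lens mount end/glass end of barrel top cam z.052",T(370,203,.052),T(353,320,.052))
print("scene lens ctr",S(471,233,.052))
print("fix corners top",[T(*c,.012) for c in((661,163),(736,210),(550,334),(628,380))])
print("fix corners scene",[S(*c,.012) for c in((17,290),(93,345),(260,193))])
print("rack top",[T(*c,.012) for c in((197,174),(420,208),(397,347),(171,312))])
print("V's top z.074", T(689,199,.072),T(645,270,.072))
print("card top edge",T(567,322,.087),T(629,366,.087))
print("jar",T(517,280,.06),"carton",T(491,97,.055))
w=ctrl.camera("wrist");save("w1.png",w["img"]);print(w["vfov"],ray(w,320,240))
E
```

```text
lens mount end/glass end of barrel top cam z.052 [0.5928 0.1561 0.052 ] [0.4561 0.1751 0.052 ]
scene lens ctr [0.5166 0.1702 0.052 ]
fix corners top [array([ 0.6493, -0.1894,  0.012 ]), array([ 0.5911, -0.2768,  0.012 ]), array([ 0.444 , -0.0522,  0.012 ]), array([ 0.3894, -0.1417,  0.012 ])]
fix corners scene [array([ 0.5929, -0.2711,  0.012 ]), array([ 0.6509, -0.1835,  0.012 ]), array([ 0.4475, -0.0487,  0.012 ])]
rack top [array([0.6391, 0.3634, 0.012 ]), array([0.596 , 0.0988, 0.012 ]), array([0.4302, 0.1263, 0.012 ]), array([0.4734, 0.3895, 0.012 ])]
V's top z.074 [ 0.5904 -0.2106  0.072 ] [ 0.5078 -0.1573  0.072 ]
card top edge [ 0.4465 -0.0658  0.087 ] [ 0.3965 -0.1336  0.087 ]
jar [ 0.4995 -0.0122  0.06  ] carton [0.719  0.0144 0.055 ]
64.61925764466864 (array([0.15935045, 0.53169445, 0.38454688]), array([ 0.22805273, -0.11489365, -0.96693896]))
```

View pics/w1.png

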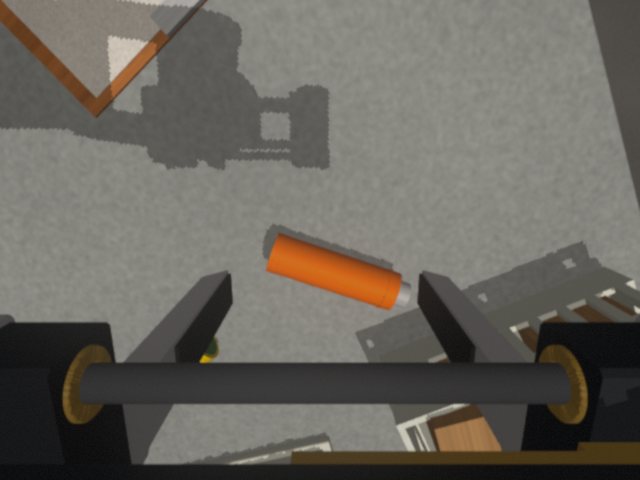

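{"op": "play_rows", "data": {"twist": [[0,0,0],[0,0,0.02],[0,0,0.02],[0,0,0.02],[0,0,0.02],[0,0,0.02],[0,0,0.02],[0,0,0.02],[0,0,0.02],[0,0,0.004],[0,0,0],[0,0,0]], "travel": [[0.2,-0.5,0.24],[0.4,-0.7,0.24],[0.6,-0.7,0],[0.6,-0.7,0],[0.6,-0.7,0],[0.6,-0.7,0],[0.6,-0.7,0],[0.6,-0.7,0],[0.6,-0.7,0],[0.6,-0.6,0],[0.5,0,0],[0,0,0]], "grip": [-0.28,-0.28,-0.28,-0.28,-0.28,-0.28,-0.28,-0.28,-0.28,-0.28,-0.28,-0.28], "force": 35}}

```text
time_s: 2.35
ee_pos: [0.522, 0.1656, 0.2]
eef_rot: [-1.571, 0.0, -0.167]
force: [0.1, 0.7, -0.2]
grip_width: 0.0599
```

```bash
python3 - <<'E'
from h import *
o=ctrl.get_obs();print(o["time_s"],o["ee_pos"],o["eef_rot"],o["grip_width"],o["force"])
w=ctrl.camera("wrist")
for k in("lens",):
    for r in ctrl.trace(k,w):
        m=r["pixels"].astype(np.uint8);print(k,round(r["confidence"],2),np.round(r["point"],1),cv2.minAreaRect(cv2.findNonZero(m)))
# predicted outline overlay
im=w["img"].copy()
L=np.array([.520,.166,.052]);y=-.163;ax=np.array([np.cos(y),np.sin(y),0]);n=np.array([-np.sin(y),np.cos(y),0])
P=proj(w,np.array([L+ax*.065+n*.02,L+ax*.065-n*.02,L-ax*.065-n*.02,L-ax*.065+n*.02]))
print(P)
cv2.polylines(im,[P.astype(int)],True,(255,0,0),1)
save("w2.png",im)
E
```

```text
2.35 [0.52199902 0.16559796 0.19997239] [-1.57099824e+00  3.48702043e-04 -1.66656301e-01] 0.05988661353087026 [ 0.11750146  0.72710173 -0.15777427]
lens 0.97 [325.4 214.1] ((327.9999694824219, 222.49996948242188), (43.99999237060547, 152.99996948242188), 0.0)
lens 0.65 [337.3   3.4] ((342.5, 7.5), (15.0, 57.0), 90.0)
[[344.4057027  279.92770828]
 [304.29454715 280.04572246]
 [301.96560347 145.92624252]
 [345.83852291 145.79253578]]
```

View pics/w2.png

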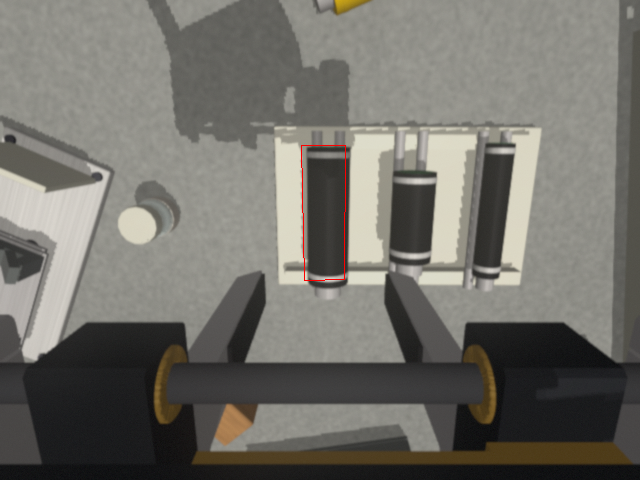

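The overlay fits the thick, long barrel. It spans about columns 307–350 and rows 147–287, so the lens is roughly 2 mm further along +y than my estimate. I'll move down and grip it.

{"op": "play_rows", "data": {"twist": [[0,0,0],[0,0,0],[0,0,0],[0,0,0],[0,0,0],[0,0,0],[0,0,0],[0,0,0],[0,0,0],[0,0,0]], "travel": [[0,0.06,-0.5],[0,0,-0.6],[0,0,-0.6],[0,0,-0.5],[0,0,-0.4],[0,0,-0.3],[0,0,-0.2],[0,0,-0.08],[0,0,0],[0,0,0]], "grip": [-0.28,-0.28,-0.28,-0.28,-0.28,-0.28,-0.28,-0.28,-0.28,-0.28]}}

```text
time_s: 3.45
ee_pos: [0.5204, 0.17, 0.0423]
eef_rot: [-1.57, -0.001, -0.164]
force: [-0.3, -0.0, -0.0]
grip_width: 0.0602
```

```bash
python3 - <<'E'
from h import *
w=ctrl.camera("wrist");save("w3.png",w["img"])
E
```

```text
(no output)
```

View pics/w3.png

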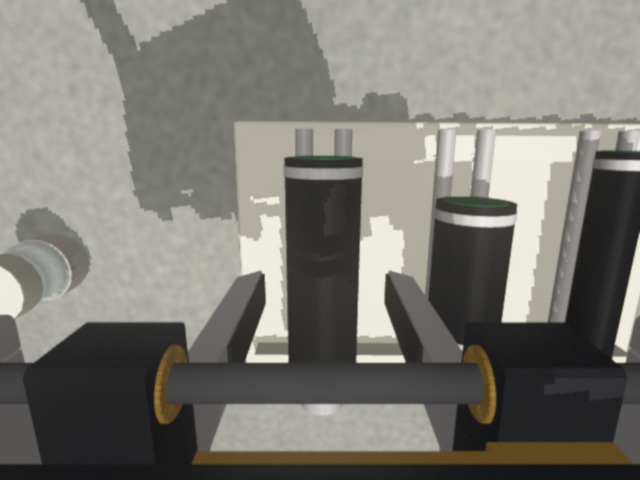

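The lens lies midway between the fingers: its columns 286–362 average 324, and the fingers are centred at 325. Closing now.

{"op": "play_rows", "data": {"twist": [[0,0,0],[0,0,0],[0,0,0],[0,0,0],[0,0,0],[0,0,0],[0,0,0],[0,0,0]], "travel": [[0,0,0],[0,0,0],[0,0,0],[0,0,0],[0,0,0],[0,0,0],[0,0,0],[0,0,0]], "grip": [0.3,0.6,1,1,1,1,1,1], "force": 40}}

```text
time_s: 4.3
ee_pos: [0.5214, 0.1696, 0.0437]
eef_rot: [-1.57, -0.003, -0.164]
force: [-3.4, -5.2, 20.6]
grip_width: 0.0014
```

```bash
python3 - <<'E'
from h import *
w=ctrl.camera("wrist");save("w4.png",w["img"])
q=ctrl.camera("scene");save("s4.png",cv2.resize(q["img"][180:340,330:530],None,fx=3.5,fy=3.5,interpolation=cv2.INTER_CUBIC))
o=ctrl.get_obs();print(o["grip_width"],o["force"],o["moment"],o["ee_pos"])
E
```

```text
0.0005792406484137346 [-4.33494852 -5.62411007 20.1045547 ] [-0.93914681  0.64420908  0.01737917] [0.52150553 0.16963525 0.0436892 ]
```

View pics/w4.png

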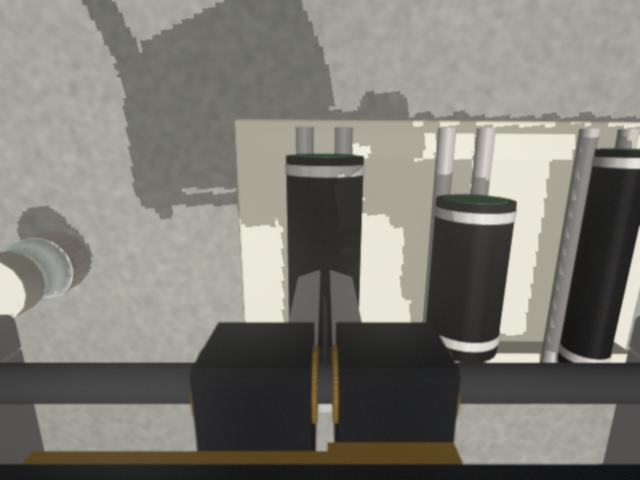

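View pics/s4.png

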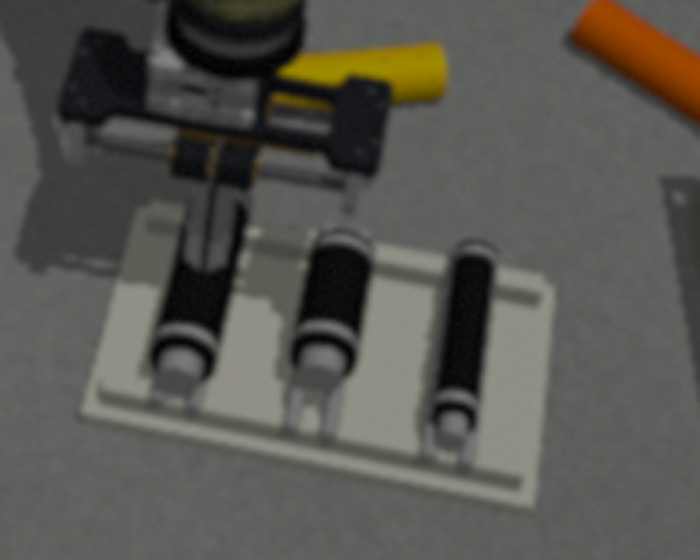

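```bash
python3 - <<'E'
from h import *
print(ctrl.tip_reach,[a for a in dir(ctrl) if a[0]!="_"])
w=ctrl.camera("wrist");o=ctrl.get_obs()
t=np.array(o["ee_pos"]);print("tcp px",proj(w,t),"+30mm up",proj(w,t+[0,0,.036]),proj(w,t+[0,0,-.008]))
m=w["img"];save("w4c.png",cv2.resize(m[130:420,220:430],None,fx=2,fy=2,interpolation=cv2.INTER_CUBIC))
q=ctrl.camera("scene");print(proj(q,t),proj(q,t+[0,0,.036]),proj(q,t+[0,0,-.008]))
E
```

```text
0.008 ['MotionError', 'boxes_of', 'camera', 'get_obs', 'hand_in', 'tip_reach', 'trace']
tcp px [323.75850346 268.93230833] +30mm up [323.69385639 293.52719337] [323.77017782 264.49081299]
[387.41515692 262.0906771 ] [388.80074982 251.24483813] [387.11521676 264.43848263]
```

View pics/w4c.png

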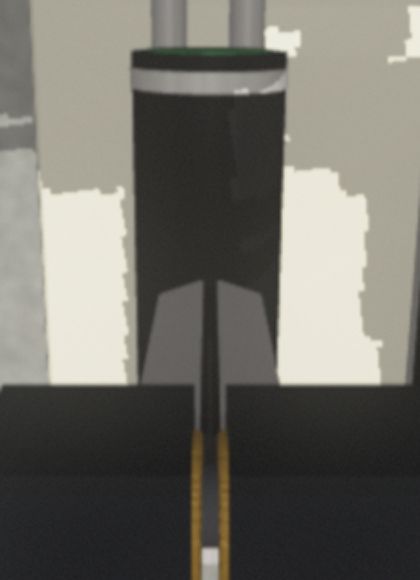

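```bash
python3 - <<'E'
from h import *
from scipy.spatial.transform import Rotation as Ro
w=ctrl.camera("wrist");q=ctrl.camera("scene");o=ctrl.get_obs()
f=lambda p:240/np.tan(np.radians(p["vfov"])/2)
print(o["eef_rot"],o["qpos"],ray(w,320,240),f(w))
y=-.163;ax=np.array([np.cos(y),np.sin(y),0]);n=np.array([-np.sin(y),np.cos(y),0])
t=np.array(o["ee_pos"]);L=np.array([.521,.1690,.052])
th=np.linspace(0,2*np.pi,40)
R=Ro.from_euler("xyz",o["eef_rot"]).as_matrix()
for nm,p in(("w",w),("s",q)):
    im=p["img"].copy()
    for e in(-.065,.065):
        c=L+ax*e+.02*(np.cos(th)[:,None]*n+np.sin(th)[:,None]*[0,0,1]); cv2.polylines(im,[proj(p,c).astype(int)],True,(255,0,0),1)
    for dz,col in((.0,(0,255,0)),(.036,(255,255,0))):
        c=t+[0,0,dz]+np.array([[a,.008,0]for a in(-.008,.008)])@R.T
        cv2.polylines(im,[proj(p,c).astype(int)],True,col,1)
    if nm=="s": im=cv2.resize(im[180:340,330:530],None,fx=3.5,fy=3.5,interpolation=cv2.INTER_CUBIC)
    save("ov_"+nm+".png",im)
E
```

```text
[-1.57008286 -0.00347128 -0.16424848] [ 2.48050080e-01  4.40470445e-01  1.66080017e+00 -8.56537754e-04
  1.03685591e+00 -1.15806437e+00] (array([0.44959464, 0.18169813, 0.25144584]), array([ 0.25338949, -0.05284397, -0.96601285])) 379.50124087107616
```

View pics/ov_w.png

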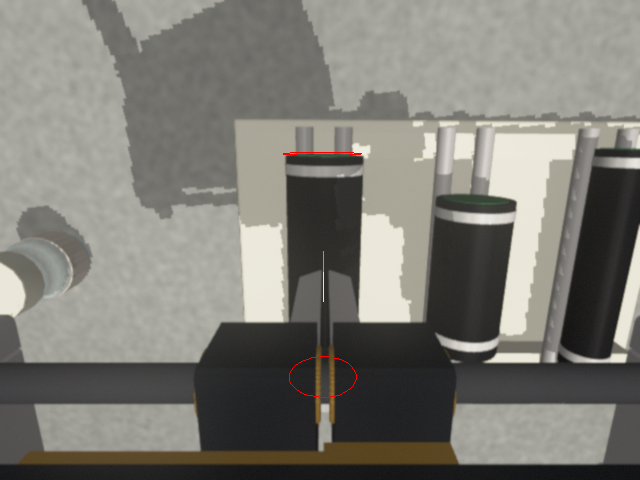

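View pics/ov_s.png

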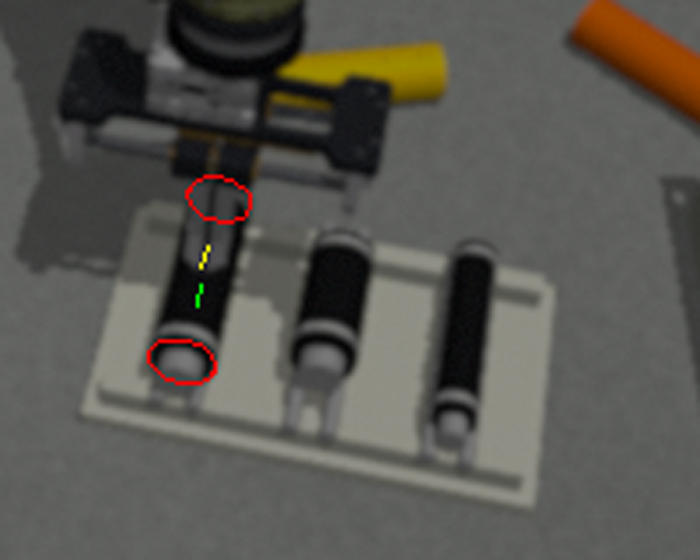

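The lens and rack overlays agree with the images in both views. The visible fingertips don't: they sit about 36 mm higher than the reported TCP implies, at scene crop (208,268) and wrist (323,270). So the fingers closed on top of the barrel at z≈0.072, and the tips are really about 28 mm *behind* the reported TCP. I'll go by what the cameras show: lift slightly, reopen and look again.

{"op": "play_rows", "data": {"twist": [[0,0,0],[0,0,0],[0,0,0],[0,0,0],[0,0,0],[0,0,0],[0,0,0]], "travel": [[0,0,0.2],[0,0,0.1],[0,0,0],[0,0,0],[0,0,0],[0,0,0],[0,0,0]], "grip": [1,1,-0.28,-0.28,-0.28,-0.28,-0.28]}}

```text
time_s: 5.3
ee_pos: [0.5201, 0.1698, 0.0563]
eef_rot: [-1.571, 0.0, -0.164]
force: [0.7, 0.2, 0.0]
grip_width: 0.037
```

```bash
python3 - <<'E'
from h import *
from scipy.spatial.transform import Rotation as Ro
w=ctrl.camera("wrist");q=ctrl.camera("scene");o=ctrl.get_obs();print(o["ee_pos"],o["eef_rot"],o["grip_width"],o["force"])
y=-.163;ax=np.array([np.cos(y),np.sin(y),0]);n=np.array([-np.sin(y),np.cos(y),0])
t=np.array(o["ee_pos"]);L=np.array([.521,.1690,.052]);th=np.linspace(0,2*np.pi,40)
R=Ro.from_euler("xyz",o["eef_rot"]).as_matrix()
for nm,p in(("w",w),("s",q)):
    im=p["img"].copy()
    if nm=="s": im=cv2.resize(im,None,fx=4,fy=4,interpolation=cv2.INTER_CUBIC)
    k=4 if nm=="s" else 1
    for e in(-.065,.065):
        c=L+ax*e+.02*(np.cos(th)[:,None]*n+np.sin(th)[:,None]*[0,0,1]); cv2.polylines(im,[(k*proj(p,c)).astype(int)],True,(255,0,0),1)
    for dz,col in((.0,(0,255,0)),(.036,(255,255,0))):
      for s in(-.03,.03):
        c=t+[0,0,dz]+np.array([[a,.008,s]for a in(-.008,.008)])@R.T
        cv2.polylines(im,[(k*proj(p,c)).astype(int)],True,col,1)
    if nm=="s": im=im[720:1280,1380:2000]
    save("ov2_"+nm+".png",im)
E
```

```text
[0.52012171 0.16978138 0.05640189] [-1.57087562e+00  2.05116081e-04 -1.64217693e-01] 0.045037236812790676 [-0.22642868 -0.61468422  0.30004946]
```

View pics/ov2_w.png

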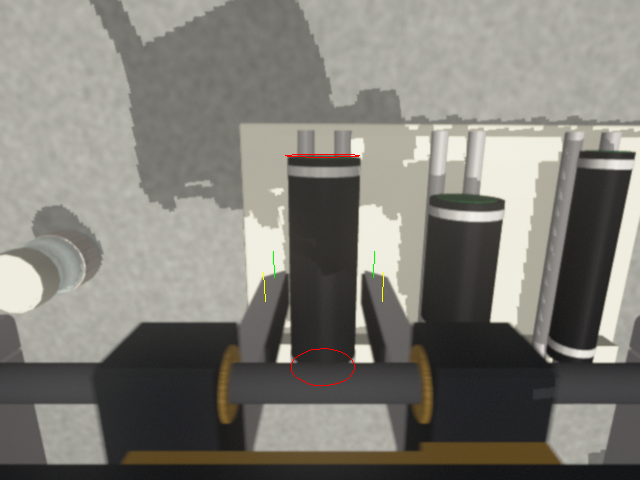

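View pics/ov2_s.png

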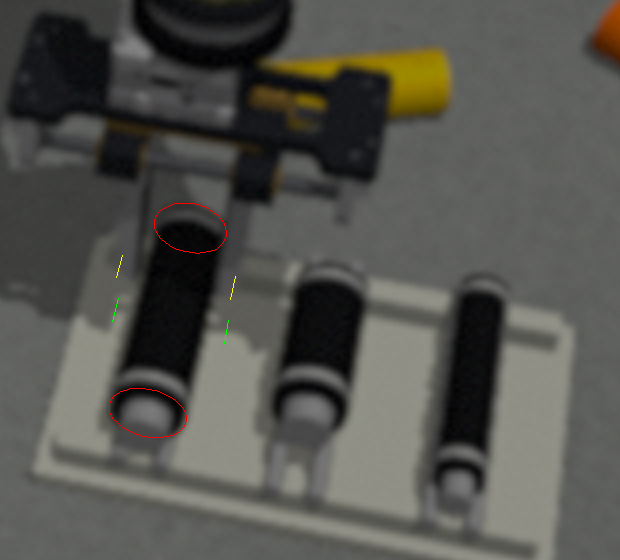

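{"op": "play_rows", "data": {"twist": [[0,0,0],[0,0,0],[0,0,0],[0,0,0],[0,0,0],[0,0,0],[0,0,0],[0,0,0],[0,0,0]], "travel": [[0,0,0],[0,0,0],[0,0,0],[0,0,-0.14],[0,0,-0.2],[0,0,-0.2],[0,0,-0.2],[0,0,-0.1],[0,0,0]], "grip": [-0.28,-0.28,-0.28,-0.28,-0.28,-0.28,-0.28,-0.28,-0.28]}}

```text
time_s: 6.3
ee_pos: [0.5197, 0.1697, 0.0135]
eef_rot: [-1.571, 0.001, -0.164]
force: [-0.1, -0.1, 0.3]
grip_width: 0.06
```

```bash
python3 - <<'E'
from h import *
w=ctrl.camera("wrist");save("w5.png",w["img"])
q=ctrl.camera("scene");save("s5.png",cv2.resize(q["img"],None,fx=4,fy=4,interpolation=cv2.INTER_CUBIC)[720:1280,1380:2000])
o=ctrl.get_obs();print(o["grip_width"],o["force"],o["ee_pos"])
E
```

```text
0.06008953976525416 [ 0.53995342  0.16779303 -0.1928264 ] [0.52027294 0.16983651 0.01462674]
```

View pics/w5.png

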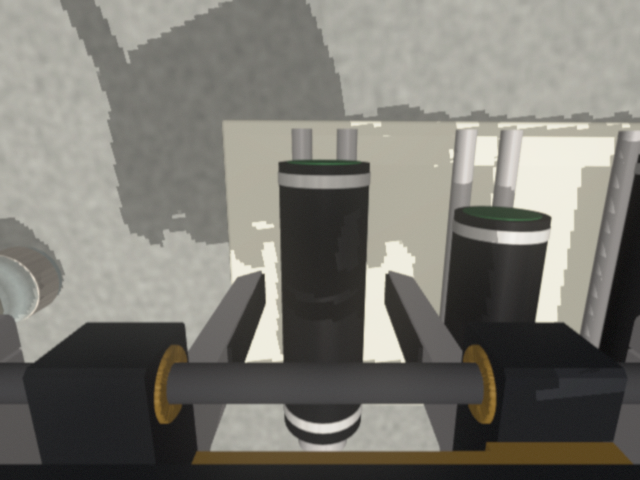

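View pics/s5.png

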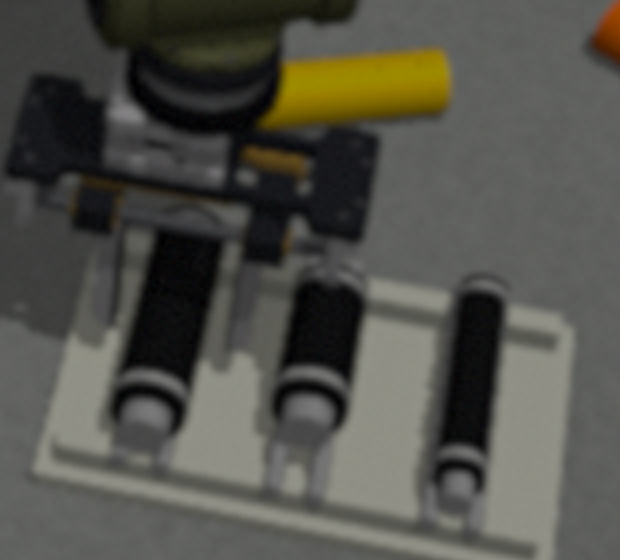

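The fingers are now either side of the barrel, with tips around z≈0.043. I'll go 6 mm lower, then close.

{"op": "play_rows", "data": {"twist": [[0,0,0],[0,0,0],[0,0,0],[0,0,0],[0,0,0],[0,0,0],[0,0,0],[0,0,0]], "travel": [[0,0,-0.06],[0,0,-0.06],[0,0,0],[0,0,0],[0,0,0],[0,0,0],[0,0,0],[0,0,0]], "grip": [-0.28,-0.28,0,0.2,1,1,1,1], "force": 35}}

```text
time_s: 7.2
ee_pos: [0.5201, 0.169, 0.0088]
eef_rot: [-1.572, 0.0, -0.164]
force: [-1.8, -6.6, 3.9]
grip_width: 0.0393
```

{"op": "play_rows", "data": {"twist": [[0,0,0],[0,0,0],[0,0,0],[0,0,0],[0,0,0],[0,0,0],[0,0,0],[0,0,0]], "travel": [[0,0,0.1],[0,0,0.2],[0,0,0.3],[0,0,0.4],[0,0,0.5],[0,0,0.4],[0,0,0.1],[0,0,0]], "grip": [1,1,1,1,1,1,1,1]}}

```text
time_s: 8.0
ee_pos: [0.5203, 0.1699, 0.1091]
eef_rot: [-1.57, -0.001, -0.164]
force: [-0.6, -0.1, -5.6]
grip_width: 0.0391
```

```bash
python3 - <<'E'
from h import *
w=ctrl.camera("wrist");save("w6.png",w["img"])
q=ctrl.camera("scene");save("s6.png",cv2.resize(q["img"],None,fx=4,fy=4,interpolation=cv2.INTER_CUBIC)[640:1240,1280:2000])
o=ctrl.get_obs();print(o["grip_width"],o["force"],o["moment"],o["ee_pos"],o["eef_rot"])
E
```

```text
0.03875116782350667 [-0.98216612  0.33012232 -4.06556034] [ 0.05839538  0.04458038 -0.06937866] [0.51963289 0.1697009  0.10756995] [-1.57133516e+00  1.36472964e-03 -1.64132508e-01]
```

View pics/w6.png

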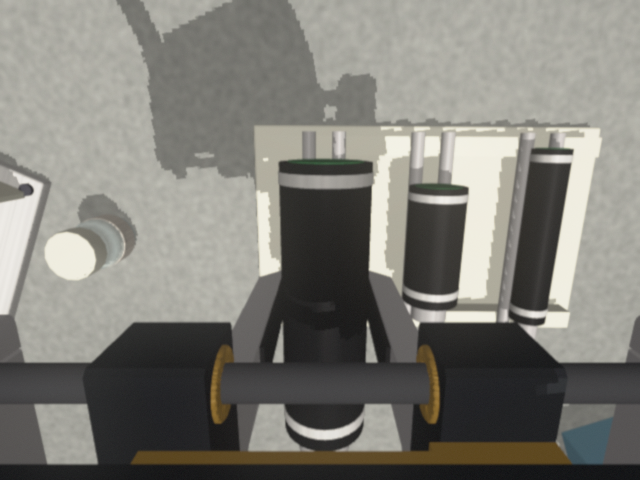

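View pics/s6.png

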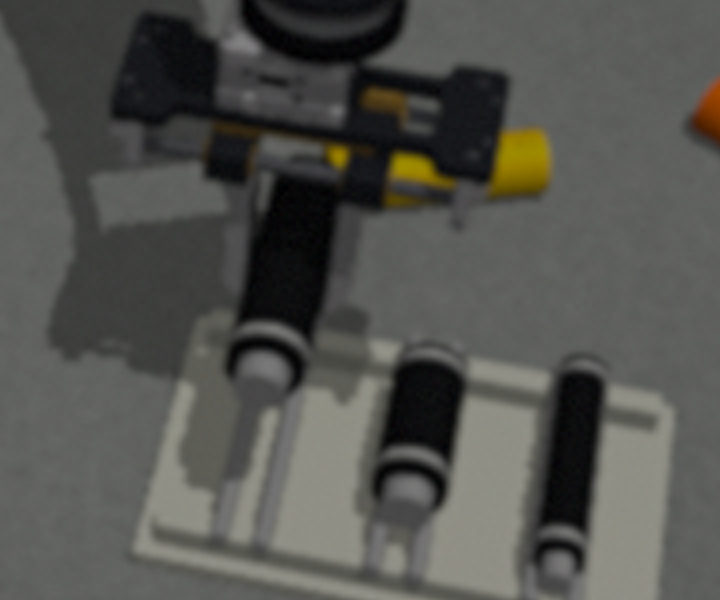

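```bash
cat > ov.py <<'E'
from h import *
import sys
def ov(name,out,dx=0,dy=0,dz=.0432,pitch=0):
    w=ctrl.camera("wrist");o=ctrl.get_obs()
    t=np.array(o["ee_pos"]);y=o["eef_rot"][2]
    n=np.array([-np.sin(y),np.cos(y),0]);h=np.array([np.cos(y),np.sin(y),0]);z=np.array([0,0,1.])
    ax=h*np.cos(pitch)-z*np.sin(pitch);up=z*np.cos(pitch)+h*np.sin(pitch)
    L=t+h*dx+n*dy+z*dz;th=np.linspace(0,2*np.pi,60);im=w["img"].copy()
    for e in(-.065,.065):
        c=L+ax*e+.02*(np.cos(th)[:,None]*n+np.sin(th)[:,None]*up)
        P=proj(w,c);print(P.min(0),P.max(0));cv2.polylines(im,[P.astype(int)],True,(255,0,0),1)
    save(out,im[100:460,200:460].repeat(2,0).repeat(2,1)[:600*2]if 0 else cv2.resize(im[130:460,220:440],None,fx=1.8,fy=1.8))
E
python3 -c "
from ov import *
ov('a','o1.png')"
```

```text
[276.25244687 155.34843791] [370.82890139 159.39464651]
[284.24411609 391.89136114] [362.86211592 447.66807526]
```

View pics/o1.png

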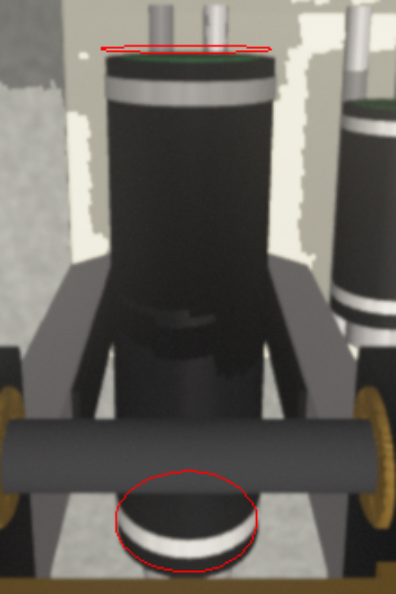

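The lens is held level and centred to within about 2 mm (glass end at row 160, mount end at row 449). Next I'll carry it over the fixture at this height, turning it to the V's yaw.

{"op": "play_rows", "data": {"twist": [[0,0,-0.01],[0,0,-0.02],[0,0,-0.03],[0,0,-0.03],[0,0,-0.03],[0,0,-0.03],[0,0,-0.03],[0,0,-0.03],[0,0,-0.03],[0,0,-0.02],[0,0,-0.01],[0,0,0]], "travel": [[0,-0.3,0],[0,-0.5,0],[0,-0.7,0],[0,-0.8,0],[0,-0.8,0],[0.1,-0.8,0],[0.1,-0.8,0],[0.1,-0.8,0],[0.1,-0.7,0],[0.1,-0.5,0],[0.03,-0.3,0],[0,-0.07,0]], "grip": [1,1,1,1,1,1,1,1,1,1,1,1]}}

```text
time_s: 9.35
ee_pos: [0.5461, -0.1851, 0.1078]
eef_rot: [-1.571, 0.001, -0.59]
force: [-0.0, -0.2, -3.5]
grip_width: 0.0395
```

{"op": "play_rows", "data": {"twist": [[0,0,0],[0,0,0],[0,0,0]], "travel": [[0,0,0],[0,0,0],[0,0,0]], "grip": [1,1,1]}}

```text
time_s: 9.65
ee_pos: [0.5467, -0.1827, 0.1087]
eef_rot: [-1.571, 0.0, -0.587]
force: [0.5, 0.0, -3.1]
grip_width: 0.0393
```

```bash
cat > fx.py <<'E'
from h import *
def fx(tag,V=(.5476,-.1845),yaw=-.589,dx=.0015,dz=.0432):
    o=ctrl.get_obs();print(o["time_s"],o["ee_pos"],o["eef_rot"],o["grip_width"],o["force"],o["moment"])
    X=np.array([np.cos(yaw),np.sin(yaw),0]);Y=np.array([-np.sin(yaw),np.cos(yaw),0]);Z=np.array([0,0,1.]);O=np.array([*V,0])
    d=np.array(o["ee_pos"])+dx*X-O;print("lens in fixture",d@X,d@Y,d[2]+dz,"dyaw",o["eef_rot"][2]-yaw)
    for nm in("wrist","scene","top"):
        p=ctrl.camera(nm);k=1 if nm=="wrist" else 3
        im=cv2.resize(p["img"],None,fx=k,fy=k,interpolation=cv2.INTER_CUBIC)
        def line(pts,col):
            P=proj(p,np.array([O+a*X+b*Y+c*Z for a,b,c in pts]));cv2.polylines(im,[np.round(k*P).astype(int)],False,col,1)
        line([(-.16,-.055,.012),(.09,-.055,.012),(.09,.055,.012),(-.16,.055,.012),(-.16,-.055,.012)],(255,0,0))
        line([(-.15,-.045,.087),(-.15,.045,.087)],(255,255,0))
        for s in(-1,1):
            for e in(.042,.060):
                line([(s*e,-.018,.074),(s*e,0,.05),(s*e,.018,.074)],(0,255,0))
        L=np.array(o["ee_pos"])+dx*X+dz*Z
        if nm!="wrist":
            u,v=(k*proj(p,O+[0,0,.05])).astype(int);im=im[max(0,v-280):v+280,max(0,u-350):u+350]
        save(tag+nm+".png",im)
E
python3 -c "
from fx import *
fx('f1')"
```

```text
9.65 [ 0.54669191 -0.18270582  0.1086603 ] [-1.57073823e+00  7.75822611e-06 -5.86769704e-01] 0.03926807338284804 [ 0.46207076  0.03842518 -3.10081873] [ 0.02820991 -0.01758087  0.04994085]
lens in fixture -0.00025179134754508355 0.0009873843132498616 0.15186029553548336 dyaw 0.0022302959499317376
```

View pics/f1wrist.png

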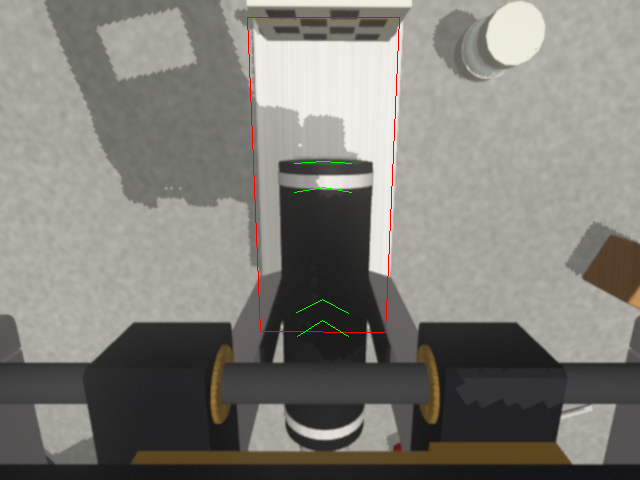

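View pics/f1scene.png

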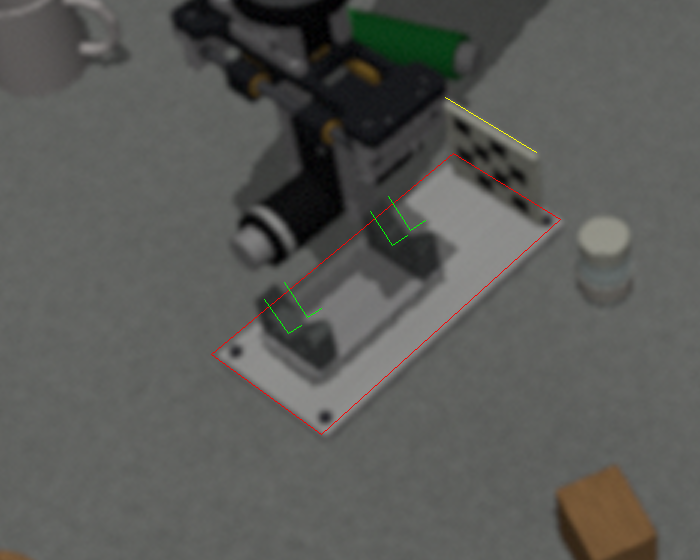

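View pics/f1top.png

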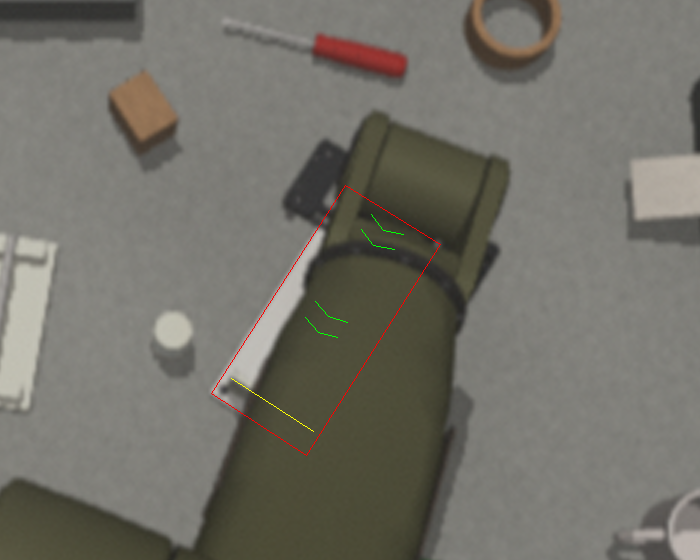

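```bash
python3 - <<'E'
from fx import *
p=ctrl.camera("scene");w=ctrl.camera("wrist")
save("z1.png",cv2.resize(p["img"][215:315,160:290],None,fx=6,fy=6,interpolation=cv2.INTER_CUBIC))
save("z2.png",cv2.resize(w["img"][0:330,230:420],None,fx=1.8,fy=1.8,interpolation=cv2.INTER_CUBIC))
V=(.5476,-.1845);yaw=-.589
X=np.array([np.cos(yaw),np.sin(yaw),0]);Y=np.array([-np.sin(yaw),np.cos(yaw),0]);O=np.array([*V,0])
for a in(.06,.042,-.042,-.06):
  for b,z in((-.02,.074),(0,.0497),(.02,.074)): print(a,b,z,np.round(proj(p,O+a*X+b*Y+[0,0,z])))
print("wrist plate edges",[np.round(proj(w,O+a*X+b*Y+[0,0,.012])) for a in(-.10,-.02) for b in(-.055,.055)])
print("wrist card bottom z.012",[np.round(proj(w,O+a*X+b*Y+[0,0,z])) for a in(-.15,) for b in(-.045,.045) for z in(.012,.087)])
E
```

```text
0.06 -0.02 0.074 [191. 265.]
0.06 0 0.0497 [199. 277.]
0.06 0.02 0.074 [204. 274.]
0.042 -0.02 0.074 [197. 259.]
0.042 0 0.0497 [206. 271.]
0.042 0.02 0.074 [211. 269.]
-0.042 -0.02 0.074 [226. 235.]
-0.042 0 0.0497 [234. 247.]
-0.042 0.02 0.074 [240. 244.]
-0.06 -0.02 0.074 [232. 231.]
-0.06 0 0.0497 [240. 242.]
-0.06 0.02 0.074 [246. 239.]
wrist plate edges [array([251., 104.]), array([396., 105.]), array([256., 208.]), array([391., 208.])]
wrist card bottom z.012 [array([262.,  32.]), array([239.,  -7.]), array([385.,  32.]), array([407.,  -7.])]
```

View pics/z1.png

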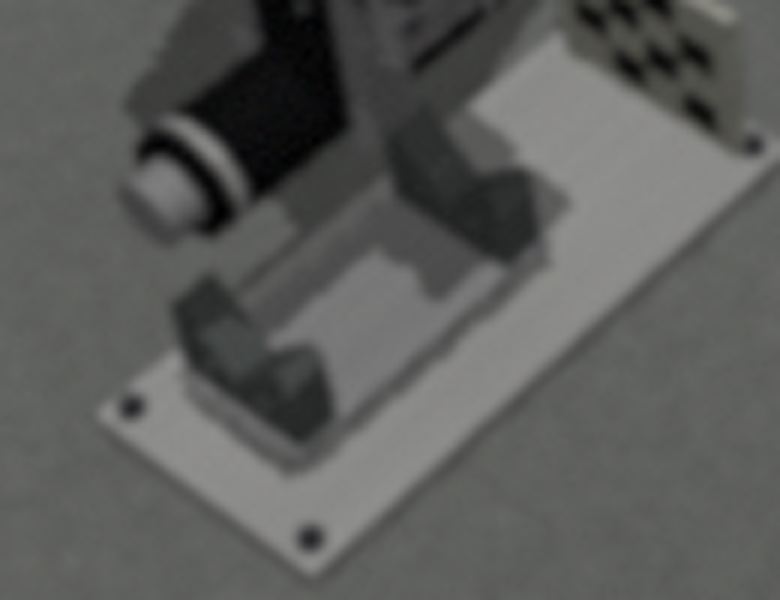

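View pics/z2.png

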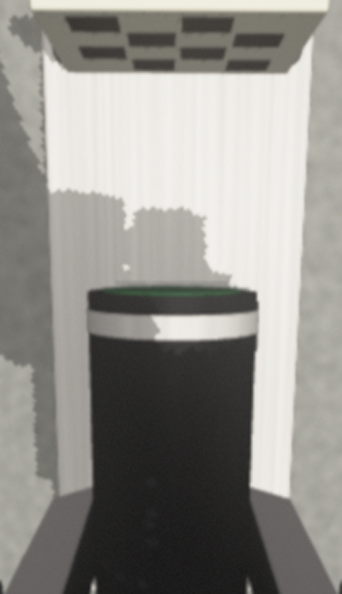

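```bash
python3 - <<'E'
from fx import *
p=ctrl.camera("scene")
V=(.5476,-.1845);yaw=-.589
X=np.array([np.cos(yaw),np.sin(yaw),0]);Y=np.array([-np.sin(yaw),np.cos(yaw),0]);O=np.array([*V,0])
def loc(u,v,z): d=atz(p,u,v,z)-O; return np.round([d@X*1000,d@Y*1000],1)
print("card bottom",loc(254.2,223.3,.012),loc(282.5,240.8,.012))
for (u,v) in((100,410),(315,575),(778,150)):print("corner",loc(160+u/6,215+v/6,.012))
# V supports: outer base corner of dark supports, tops
for n,u,v,z in(("near left top near",178,312,.074),("near left top far",210,280,.074),("near right top near",270,358,.074),("near right top outer near",300,350,.074),("far right top",500,175,.074),("far left top",400,115,.074),("near right bottom",302,440,.03),("far right bottom",500,260,.03)):
    print(n,loc(160+u/6,215+v/6,z))
E
```

```text
card bottom [-143.9  -40.5] [-144.3   46.3]
corner [ 85.7 -50.7]
corner [88.  59.3]
corner [-156.2   57.4]
near left top near [ 65.5 -17.3]
near left top far [ 49.1 -19.1]
near right top near [59.9 21.5]
near right top outer near [51.2 26.9]
far right top [-47.2  25.7]
far left top [-45.5 -21.7]
near right bottom [58.3 26.3]
far right bottom [-42.5  24.1]
```

The fixture overlays agree to within 1–3 mm in all three views, and the V floats and centres itself. I'll nudge 1 mm in x, go down to about 15 mm above contact, then proceed slowly while watching the force.

{"op": "play_rows", "data": {"twist": [[0,0,0],[0,0,0],[0,0,0],[0,0,0],[0,0,0],[0,0,0],[0,0,0],[0,0,0],[0,0,0]], "travel": [[0.024,0,-0.1],[0,0,-0.2],[0,0,-0.2],[0,0,-0.2],[0,0,-0.2],[0,0,-0.14],[0,0,-0.1],[0,0,-0.06],[0,0,0]], "grip": [1,1,1,1,1,1,1,1,1]}}

```text
time_s: 10.85
ee_pos: [0.5478, -0.1837, 0.0483]
eef_rot: [-1.571, 0.0, -0.588]
force: [0.0, -0.3, -4.2]
grip_width: 0.0392
```

```bash
python3 -c "
from fx import *
fx('f2')
p=ctrl.camera('scene');save('z3.png',cv2.resize(p['img'][205:315,160:290],None,fx=6,fy=5.4,interpolation=cv2.INTER_CUBIC))"
```

```text
10.85 [ 0.54781535 -0.18368561  0.04828624] [-1.57084882e+00  3.02630302e-04 -5.88279503e-01] 0.039228585327754174 [ 0.01962641 -0.31506013 -4.24918234] [0.02202954 0.00580832 0.00785339]
lens in fixture 0.0012266458915820928 0.0007967991195173804 0.09148623980397597 dyaw 0.0007204974510091056
```

View pics/z3.png

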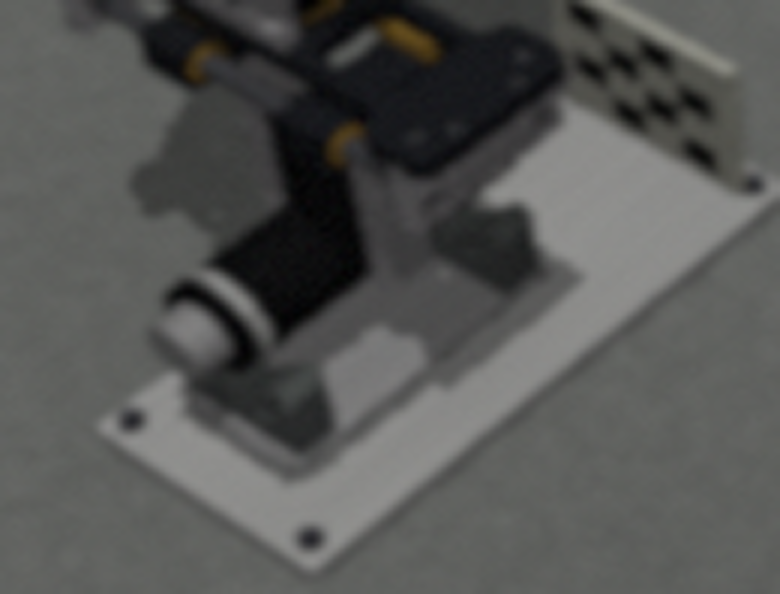

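View pics/f2wrist.png

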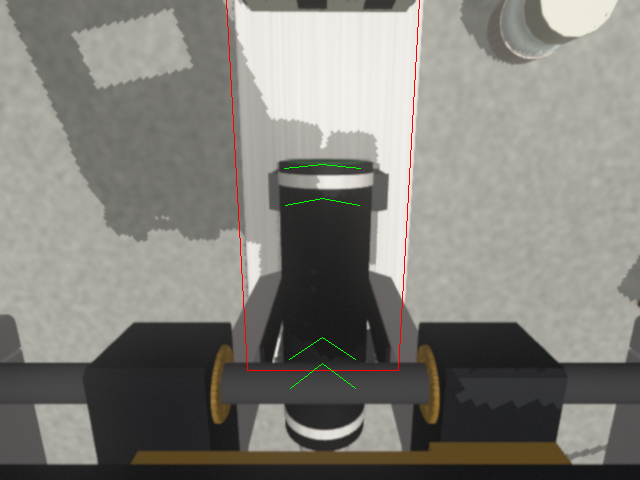

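The V supports show symmetrically either side of the lens (columns 269–388 against a lens centre of 326), and the glass end sits just past the far support. Moving down slowly.

{"op": "play_rows", "data": {"twist": [[0,0,0],[0,0,0],[0,0,0],[0,0,0],[0,0,0],[0,0,0],[0,0,0],[0,0,0]], "travel": [[0,0,-0.04],[0,0,-0.04],[0,0,-0.04],[0,0,-0.04],[0,0,-0.04],[0,0,-0.03],[0,0,0],[0,0,0]], "grip": [1,1,1,1,1,1,1,1]}}

```text
time_s: 11.85
ee_pos: [0.5479, -0.1837, 0.037]
eef_rot: [-1.571, 0.0, -0.588]
force: [-0.6, -0.5, -4.0]
grip_width: 0.0393
```

{"op": "play_rows", "data": {"twist": [[0,0,0],[0,0,0],[0,0,0],[0,0,0]], "travel": [[0,0,-0.02],[0,0,-0.02],[0,0,0],[0,0,0]], "grip": [1,1,1,1]}}

```text
time_s: 12.25
ee_pos: [0.5479, -0.1837, 0.035]
eef_rot: [-1.571, 0.0, -0.588]
force: [-0.8, 0.3, -4.3]
grip_width: 0.0393
```

{"op": "play_rows", "data": {"twist": [[0,0,0],[0,0,0],[0,0,0],[0,0,0]], "travel": [[0,0,-0.02],[0,0,-0.02],[0,0,0],[0,0,0]], "grip": [1,1,1,1]}}

```text
time_s: 12.65
ee_pos: [0.5481, -0.1838, 0.0334]
eef_rot: [-1.571, -0.001, -0.588]
force: [-0.1, 1.3, 3.2]
grip_width: 0.0395
```

Contact came at TCP z≈0.0345, as predicted. I'll press about 7 mm further, in two steps.

{"op": "play_rows", "data": {"twist": [[0,0,0],[0,0,0],[0,0,0],[0,0,0],[0,0,0]], "travel": [[0,0,-0.02],[0,0,-0.02],[0,0,-0.02],[0,0,0],[0,0,0]], "grip": [1,1,1,1,1]}}

```text
time_s: 13.15
ee_pos: [0.548, -0.1838, 0.0302]
eef_rot: [-1.571, -0.0, -0.588]
force: [-1.1, -0.2, 5.6]
grip_width: 0.0394
```

{"op": "play_rows", "data": {"twist": [[0,0,0],[0,0,0],[0,0,0],[0,0,0],[0,0,0],[0,0,0]], "travel": [[0,0,-0.02],[0,0,-0.02],[0,0,-0.02],[0,0,-0.02],[0,0,0],[0,0,0]], "grip": [1,1,1,1,1,1]}}

```text
time_s: 13.75
ee_pos: [0.5481, -0.1838, 0.0263]
eef_rot: [-1.571, -0.0, -0.588]
force: [-0.5, 0.8, 7.3]
grip_width: 0.0395
```

```bash
python3 -c "
from fx import *
fx('f3')
p=ctrl.camera('scene');save('z4.png',cv2.resize(p['img'][205:315,160:290],None,fx=6,fy=5.4,interpolation=cv2.INTER_CUBIC))"
```

```text
13.75 [ 0.54805363 -0.18378206  0.02634253] [-1.57070139e+00 -4.90873267e-04 -5.88297729e-01] 0.03950349442874744 [-0.47104966  0.80600762  7.28506802] [0.19269176 0.25714608 0.00417088]
lens in fixture 0.0014783547749621967 0.0008489719236807939 0.06954252506157937 dyaw 0.0007022714365461091
```

View pics/z4.png

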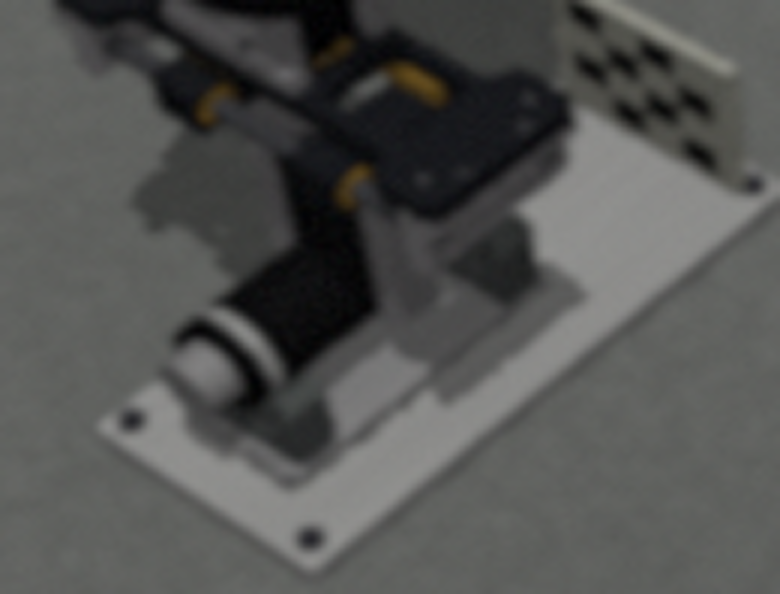

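View pics/f3wrist.png

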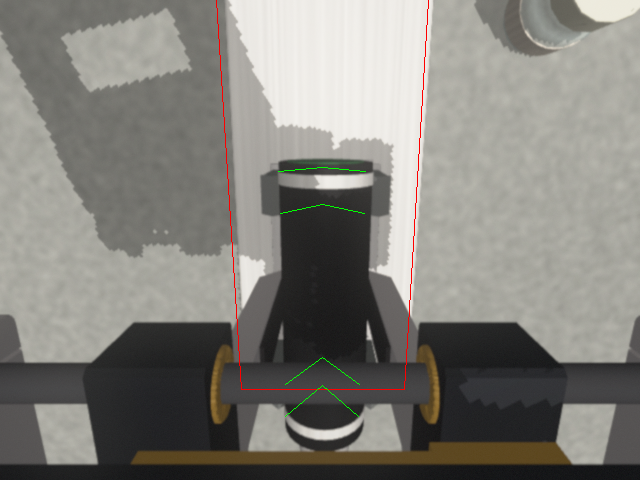

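```bash
python3 -c "
from h import *
print(ctrl.hand_in())
o=ctrl.get_obs();print(o['time_s'],o['ee_pos'],o['force'],o['grip_width'])"
```

```text
the job is handed in; nothing more can be done
None
the job is handed in; nothing more can be done
```

The big lens is seated in the V-nest with its glass end towards the chequered card. I handed the job in at 13.75 s with the lens still held and pressed; no verdict was reported.

**Grasp:** The first try failed. The fingertips are really about 36 mm higher than the stated tool point, so they closed on top of the barrel with about 20 N upward on the tool. The cameras showed this. I reopened, went 36 mm lower and gripped the lens properly: 39 mm opening, level, and within about 2 mm of mid-length. I saw no sign that the other lenses moved, but I did not measure them again afterwards.

**Last checks:**

| Check | Result |
|---|---|
| Nest contact | At tool z ≈ 0.0345 m, as predicted |
| Nest sink | About 8 mm, judged from the tool's travel below contact |
| Push at hand-in | 7.3 N upward on the tool, from about −4.2 N hanging free |
| Lens in the gripper | Did not slip in the wrist view |
| Across the V | Supports even about the lens (325.5 against 326 px) |
| Along the V | Centred to within about 3 mm |

**Disagreements and gaps:** The cameras disagreed by 1–3 mm on where the fixture is. The nest's sideways float took that up. I did not measure the force on each V side directly; I worked it out as about 8 N. In the pictures where they showed, the jar and carton stood well clear of the arm.

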